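# Press a shouldered bronze bushing home in a cross-slide fixture

## Robot

A 7-joint arm with a two-finger parallel gripper is mounted at the origin on a cart in front of the work surface, level with it; the furniture and walls round the work are solid. World frame = base frame: x ahead of the robot, y to its left, z up, the work surface at z = 0. Lengths are in m, angles in degrees, forces in N, time in s.
With the tool pointing down it reaches from about 0.425 to 0.875 m from the base axis. Payload 4.7 kg.
Tool frame: the origin (TCP) lies between the finger pads; the fingertips stand 17 mm ahead of it and the grasp point (between the pads) lies 2 mm behind it; z points along the fingers, y is the line along which they close (so a half turn about z gives the same grasp; the last joint's range is limited). The gripper opens to 87 mm and grips with 3 to 60 N. Pads are 19 mm wide; open, the fingers measure 117 mm over their backs; the gripper's body (75 mm by 190 mm) begins 51 mm behind the grasp point.
Start: joints at [-40.56, 18.392, -4.016, 83.108, 1.295, 78.541, -3.26], TCP at [0.488, 0.43, 0.24] pointing down, gripper open.
Joint ranges: [-163.93, 163.93], [-17.29, 119.83], [-79.2, 71.16], [3.27, 140.29], [-89.18, 269.18], [5.43, 117.66], [-154.24, 154.24]. Speed limits (degrees/s): [147.25, 147.25, 180, 180, 180, 180, 180].

## Interface

Orientations are given as [roll, pitch, yaw] about the fixed x, y, z axes, in that order (R = Rz(yaw) Ry(pitch) Rx(roll)).
In Python, from cell import env, cams gives the robot as it stands.
- The arm moves only by the shell command python3 -m pendant 'ROWS' [FORCE]. ROWS is JSON, a list of rows, each an object of numbers: "tx", "ty", "tz": the shift along the tool's x, y, z each as a share of 0.05 m, from -1 to 1; "spin": the turn about the tool's z as a share of 4 degrees, from -1 to 1; "claw": the closure, from 0 (fully open) to 1 (shut). A call has 1 to 10 rows; each row shifts and turns the commanded pose from where the row before left it, along the tool's axes as they then stand; what a row does not reach is not made up. A row lasts 1/8 s, in which the tool goes at most 62.5 mm and 10.7 degrees, less where a joint would pass 70% of its speed; a pose out of reach is approached as far as the arm can. A call with a number of a shift or a turn outside -1 to 1 is refused whole. A call with a gripper value outside its range is refused whole. The fingers move at their own pace and stop on an object; FORCE is the grip in N (left out, the last holds). Time passes only in rows, so rows that do not move let the fingers close. It gives the time, the measured TCP pose, the force, the opening and the grip force at its end, in the units of the state.
- env.get_obs(): the state, without advancing time (a new reading comes with each control period).
- cams.read_camera(name): name is "side" or "top"; returns the picture (480x640x3 uint8, red, green, blue); there is no depth.
- cams.camera_info(name): a dict with "fx", "fy", "cx", "cy" (pixels), "rvec" (rotation vector, rad) and "tvec" (3), from world to camera coordinates, as OpenCV has them. Camera axes: x right, y down, z forward; pixel columns grow to the right and rows downward; lengths in m; the calibration is good to about 2 mm. A picture is of the moment at which its call begins. camera_info takes no time and is no camera call.
- env.sign_off(): hands the job in; it is judged then, once.
The state is a dict: "time_s": time; "qpos": joint angles; "joint_velocities": joint speeds; "effort": joint torques, N m; "tool_pos": TCP position; "tool_rot": TCP orientation; "force": force on the tool from outside, world axes, zero at the start; "wrist_torque": the same for the moment, N m; "grip_width": finger opening in m; "grasp_force": force on a finger pad.
Only numpy, scipy, OpenCV 4.12 (cv2) and the standard library are available. Lean on these libraries where they do the work, as an engineer would, in place of code of your own. Each camera call takes 0.05 s, during which the arm holds its last target. There are 200 camera calls.

## Task

Press the slimmer of the two loose bushings, narrow end down, into the bore of the metal block on the fixture until its shoulder sits flush on the block's top face, then let go of it. The block may be locked a little off the fixture's centre, so find the bore by feel, and do not force it: never load the fixture through the bushing with more than 35 N. Leave the wider bushing, the loupe and the glue bottle alone.

Things in the scene. Friction and masses are not known exactly. Their poses are not given: they have to be found in the camera images.
- bushing: Bushing to fit: bronze, 0.11 to 0.21 kg, standing upright on its narrow end. Shank 24 mm in diameter, 22 mm long, 1 mm chamfer at the foot; above it a head 36 mm in diameter, 28 mm high (50 mm in all), whose flat underside is the shoulder; 9 mm hole down the middle. Origin: centre of the foot, z up along its axis. Grip it by the head.
- fixture: Cross-slide fixture bolted to the counter: grey base 130 x 106 x 12 mm (its x, y, z), on it a dark saddle 84 x 88 x 10 mm, on that a bare metal block 70 x 70 x 36 mm with a blind bore, 25 mm wide and 27 mm deep, in the middle of its flat top. Saddle and block are locked up to 5 mm off centre along the base's x and y each; this is not reported. Origin: centre of the base's underside, z up.
- nominal_mouth (a point): Point over the centre of the fixture's base, at the height of the block's top face (58 mm over the counter). The true bore axis is vertical and lies up to 5 mm off it along the fixture's x and up to 5 mm along its y: find it by feel, sliding the foot lightly over the face.
- nominal_seat (a point): Point 22 mm below nominal_mouth: the height of the bushing's origin when its shoulder rests on the face. A stiff friction collar sits in the bore, its top 5 to 9 mm below the face; the shank must push it down ahead of itself against a steady 9 N or so until the shoulder meets the face. It does not spring back.
- big_bushing: The wider bushing, to be left alone: same shape, shank 32 mm and head 48 mm in diameter, 50 mm high, standing upright. Too wide for the bore. Origin: centre of the foot.
- loupe: Black eye loupe, 34 mm in diameter, 35 mm high, standing on the counter. Origin: centre of the underside. To be left alone.
- glue_bottle: Round white bottle with a red lid, 37 mm in diameter, 75 mm high, standing. Origin: centre of the underside. To be left alone.
Not all that is in view belongs to the job. What is shaped like the bushing but pink or purple is not meant.

How it is judged (in metres and radians):
On the way:
1. the bushing's foot has been set upright in the bore (z of bushing in the frame of fixture between 0.03 and 0.0555 m and horizontal distance between bushing and fixture below 0.009 m and angle between bushing's own z axis and vertical below 0.15 rad), for 0.1 s.
At the end, for the whole second after the job is handed in: The bushing stands upright (within 0.06 rad) in the bore with its shoulder down on the block face to within 1.5 mm (its origin 36 mm above the fixture's, within 9 mm of it sideways), at rest and released (z of bushing in the frame of fixture between 0.033 and 0.0375 m and horizontal distance between bushing and fixture below 0.009 m and angle between bushing's own z axis and vertical below 0.06 rad and linear speed of bushing below 0.02 m/s and contact force between bushing and the fingers below 0.1 N); the robot touches nothing.
It fails at once if more than 35 N between the bushing and the fixture (contact force between bushing and fixture above 35 N).
It fails at once if the wider bushing shifted by more than 20 mm (distance of big_bushing from where it was at the start of the episode above 0.02 m).
It fails at once if the loupe shifted by more than 20 mm (distance of loupe from where it was at the start of the episode above 0.02 m).
It fails at once if the glue bottle shifted by more than 20 mm (distance of glue_bottle from where it was at the start of the episode above 0.02 m).
It also fails if it takes over 70 s, if anything falls off the work surface, if the arm or the gripper's body presses on something with over 40 N, if the wrist force passes 120 N, or if a joint passes its speed limit or range.

## Working session

There is one attempt and no reset: what is moved stays moved. The work goes in short steps, Python scripts to look and compute and a shell command to move; the robot and the scene stay as the last step left them, time stands still between calls to the robot, and variables do not carry over. Pictures are saved under pics/ and viewed, at most 10 in all, crops included, and the job is handed in when it is done.

```bash
ls; mkdir -p pics; python3 - <<'E'
from cell import env,cams
import cv2
for n in("side","top"):
    im=cams.read_camera(n); cv2.imwrite(f"pics/{n}0.png",im[:,:,::-1]); print(n,cams.camera_info(n))
print(env.get_obs())
E
```

```text
pics
side {'fx': 506.84882718864986, 'fy': 506.84882718864986, 'cx': 322.2748088922654, 'cy': 247.69538143587616, 'rvec': array([ 2.08327318, -0.54702449,  0.31329146]), 'tvec': array([-0.37720742,  0.27389432,  0.67641101])}
top {'fx': 551.6894902135818, 'fy': 551.6894902135818, 'cx': 322.864929428715, 'cy': 252.23470330979723, 'rvec': array([ 2.13763029, -2.16019862,  0.16477901]), 'tvec': array([0.11682268, 0.54492195, 1.14349238])}
{'time_s': 0.1, 'qpos': array([-40.56055909,  18.4366476 ,  -4.01410346,  83.1694397 ,
         1.29683321,  78.54057766,  -3.26030761]), 'joint_velocities': array([-0.03165282, -0.07681153,  0.13300332, -0.13574999, -0.06323786,
       -0.0063528 , -0.07248741]), 'effort': array([ 1.05490784e-05, -4.92569089e+01, -4.05838061e-01, -3.13397241e+01,
       -6.44210936e-02,  3.94949899e-02,  6.28021871e-05]), 'tool_pos': array([0.48750103, 0.42921337, 0.23853649]), 'tool_rot': array([-1.79898665e+02,  7.74485352e-03,  1.31368898e+02]), 'force': array([ 0.73241673,  0.58333574, -0.07021216]), 'wrist_torque': array([-0.05412077,  0.02070599,  0.01903787]), 'grasp_force': 0.0, 'grip_width': 0.08678008645299838}
```

View pics/top0.png

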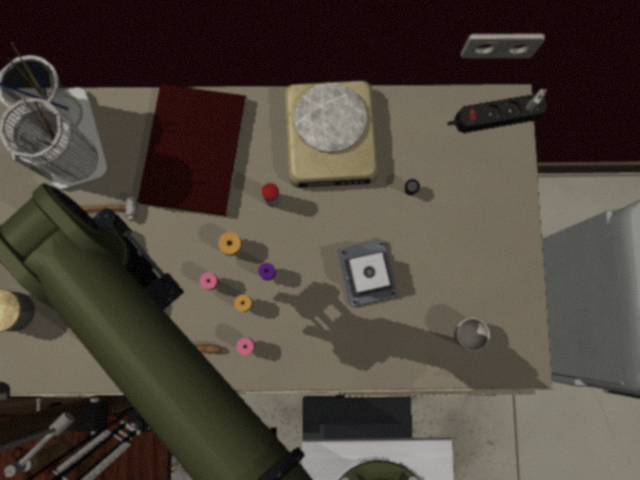

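View pics/side0.png

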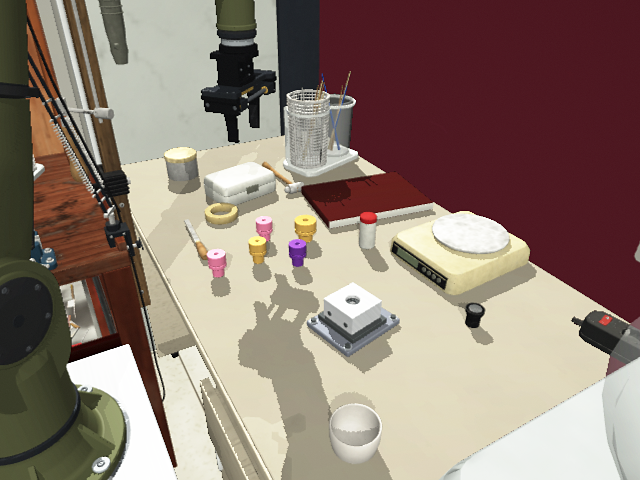

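Top view: bronze candidates are at (230,244), which is bigger, and (243,303), which is smaller. Lookalikes are pink at (209,281) and (246,346), and purple at (267,271). The fixture is at (369,272), the bottle at (270,191) and the loupe at (412,186). The slim bushing should be the one at (243,303). I'll measure its head diameter and confirm with a crop.

```bash
cat > h.py <<'E'
import cv2,numpy as np
from cell import env,cams
def ray(n,p,z):
    c=cams.camera_info(n);R=cv2.Rodrigues(c["rvec"])[0];t=np.array(c["tvec"]).ravel()
    p=np.atleast_2d(np.array(p,float))
    d=np.c_[(p[:,0]-c["cx"])/c["fx"],(p[:,1]-c["cy"])/c["fy"],np.ones(len(p))]@R
    o=-R.T@t
    return o+d*((z-o[2])/d[:,2])[:,None]
E
python3 - <<'E'
from h import *
im=cv2.imread("pics/top0.png");hsv=cv2.cvtColor(im,cv2.COLOR_BGR2HSV)
m=cv2.inRange(hsv,(10,130,110),(28,255,255))
for c in cv2.findContours(m,0,1)[0]:
    if cv2.contourArea(c)<60 : continue
    (u,v),r=cv2.minEnclosingCircle(c);A=cv2.contourArea(c)
    P=ray("top",(u,v),.05)[0]
    print("bronze",u,v,r,A,"xy",P.round(4),"diam",2*np.sqrt(A/np.pi)*np.linalg.norm(ray("top",(u+1,v),.05)[0]-P))
# fixture
m=cv2.inRange(hsv[240:310,330:410],(0,0,140),(180,60,255))
c=max(cv2.findContours(m,0,1)[0],key=cv2.contourArea)+np.array([330,240])
b=cv2.minAreaRect(c);print("block",b,ray("top",b[0],.058).round(4)); bx=ray("top",cv2.boxPoints(b),.058);print(bx.round(4))
print("edges",np.linalg.norm(bx-np.roll(bx,1,0),axis=1), np.degrees(np.arctan2(*(bx[1]-bx[0])[[1,0]])))
a=cv2.resize(im[225:365,180:320],None,fx=4,fy=4,interpolation=2);b2=cv2.resize(im[232:312,330:410],None,fx=7,fy=7,interpolation=2)
cv2.imwrite("pics/crop1.png",cv2.resize(np.hstack([a,b2]),(800,400)))
E
```

```text
bronze 242.70370483398438 302.4814758300781 8.65955924987793 201.0 xy [0.4399 0.2803 0.05  ] diam 0.033483753415299605
bronze 229.32594299316406 242.99366760253906 11.086016654968262 347.5 xy [0.5664 0.31   0.05  ] diam 0.04471072610364118
block ((368.9691162109375, 271.69940185546875), (32.5296745300293, 32.75453567504883), 77.00537872314453) [[0.5011 0.0149 0.058 ]]
[[ 0.5273  0.0556  0.058 ]
 [ 0.5423 -0.0121  0.058 ]
 [ 0.4751 -0.0257  0.058 ]
 [ 0.4603  0.0415  0.058 ]]
edges [0.06842054 0.06934184 0.06858774 0.068765  ] -77.50201663641123
```

View pics/crop1.png

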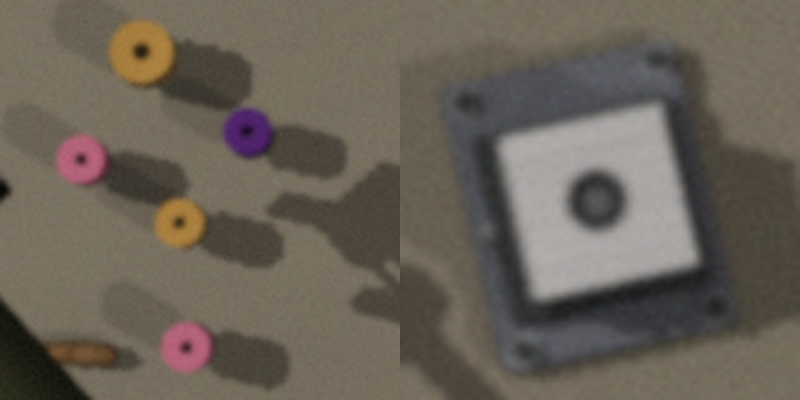

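The bronze head at (243,303) measures about 34 mm and the one at (230,244) about 45 mm. The slim one is therefore at (243,303), world (0.440, 0.280), and the crop confirms it is bronze, not pink or purple. The block top measures 69 x 69 mm, and the bore shows at its middle. I'll cross-check with the side view.

```bash
cat >> h.py <<'E'
def todo(x,y,z):
    o=env.get_obs();p=np.array(o["tool_pos"]);w=np.radians(o["tool_rot"])
    from scipy.spatial.transform import Rotation as Ro
    R=Ro.from_euler("xyz",w).as_matrix()
    d=R.T@(np.array([x,y,z])-p)
    print("pos",p.round(4),"rot",np.array(o["tool_rot"]).round(2),"units",(d/.05).round(3),"F",np.array(o["force"]).round(2),"w",round(o["grip_width"],4),"g",round(o["grasp_force"],2),"t",o["time_s"])
E
python3 - <<'E'
from h import *
im=cv2.imread("pics/side0.png");hsv=cv2.cvtColor(im,cv2.COLOR_BGR2HSV)
m=cv2.inRange(hsv,(15,120,120),(30,255,255))
for c in cv2.findContours(m,0,1)[0]:
    if cv2.contourArea(c)>60: 
        x,y,w,h=cv2.boundingRect(c);print("side bronze",(x,y,w,h),ray("side",(x+w/2,y+w*.28),.05).round(4))
print("side bore",ray("side",(352.5,300),.058).round(4))
im=cv2.imread("pics/top0.png",0);s=im[258:286,355:383]
m=(s<105).astype(np.uint8);c=max(cv2.findContours(m,0,1)[0],key=cv2.contourArea)
(u,v),r=cv2.minEnclosingCircle(c);print("top bore",u+355,v+258,r,ray("top",(u+355,v+258),.058).round(4))
todo(.440,.280,.12)
E
```

```text
side bronze (196, 242, 11, 18) [[0.3351 0.3193 0.05  ]]
side bronze (249, 241, 18, 23) [[0.4334 0.261  0.05  ]]
side bronze (295, 215, 21, 28) [[0.5661 0.3058 0.05  ]]
side bronze (62, 127, 24, 44) [[0.1993 1.1273 0.05  ]]
side bore [[0.5004 0.0125 0.058 ]]
top bore 369.0 271.5 5.590270042419434 [[0.5015 0.0148 0.058 ]]
pos [0.4875 0.4292 0.2385] rot [-1.7990e+02  1.0000e-02  1.3137e+02] units [-1.611 -2.681  2.376] F [ 0.73  0.58 -0.07] w 0.0868 g 0.0 t 0.1
```

```bash
python3 -m pendant '[{"tx":-0.54,"ty":-0.89,"tz":0.5,"claw":0.31},{"tx":-0.54,"ty":-0.89,"tz":0.5,"claw":0.31},{"tx":-0.54,"ty":-0.89,"tz":0.5,"claw":0.31},{"claw":0.31},{"claw":0.31},{"claw":0.31}]' 20; python3 - <<'E'
from h import *
im=cams.read_camera("top"); im=im[:,:,::-1]; s=cams.read_camera("side")[:,:,::-1]
cv2.imwrite("pics/both1.png",np.hstack([cv2.resize(im[200:380,130:330],(400,360)),cv2.resize(s[80:280,150:350],(400,360))]))
todo(.44,.28,.043)
E
```

```text
pos [0.4876 0.4294 0.2389] rot [-1.7994e+02  1.0000e-02  1.3137e+02] units [-1.612 -2.685  3.921] F [ 0.28 -0.28 -0.78] w 0.0868 g 0.0 t 0.2invalid input at $[0]: expected keys tx, ty, tz, spin, claw
```

View pics/both1.png

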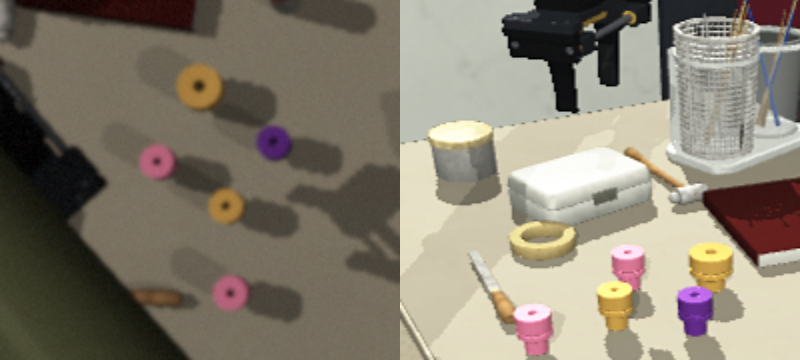

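The call was refused because every key is required in each row, so nothing moved. The side crop shows the slim head's top at about (257.5, 241.5). I'll send the move again with all keys.

```bash
python3 -m pendant '[{"tx":-0.54,"ty":-0.89,"tz":0.5,"spin":0,"claw":0.31},{"tx":-0.54,"ty":-0.89,"tz":0.5,"spin":0,"claw":0.31},{"tx":-0.54,"ty":-0.89,"tz":0.5,"spin":0,"claw":0.31},{"tx":0,"ty":0,"tz":0,"spin":0,"claw":0.31},{"tx":0,"ty":0,"tz":0,"spin":0,"claw":0.31},{"tx":0,"ty":0,"tz":0,"spin":0,"claw":0.31}]' 20; python3 - <<'E'
from h import *
print("side slim",ray("side",(257.5,241.5),.05).round(4))
todo(.44,.28,.043)
E
```

```text
time_s: 0.95
tool_pos: [0.4419, 0.2824, 0.1656]
tool_rot: [179.9, -0.0, 131.5]
force: [1.1, 0.1, -0.0]
grip_width: 0.0604
grasp_force: 0.0
side slim [[0.4395 0.2775 0.05  ]]
pos [0.4419 0.2824 0.1656] rot [179.86  -0.   131.46] units [-0.01  -0.066  2.452] F [ 1.14  0.12 -0.03] w 0.0604 g 0.0 t 0.95
```

```bash
python3 -m pendant '[{"tx":-0.025,"ty":-0.08,"tz":0.5,"spin":0,"claw":0.31},{"tx":0,"ty":0,"tz":0.7,"spin":0,"claw":0.31},{"tx":0,"ty":0,"tz":0.7,"spin":0,"claw":0.31},{"tx":0,"ty":0,"tz":0.4,"spin":0,"claw":0.31},{"tx":0,"ty":0,"tz":0.14,"spin":0,"claw":0.31},{"tx":0,"ty":0,"tz":0,"spin":0,"claw":0.31},{"tx":0,"ty":0,"tz":0,"spin":0,"claw":0.31}]'; python3 - <<'E'
from h import *
im=cams.read_camera("side")[:,:,::-1]
cv2.imwrite("pics/pre.png",cv2.resize(im[160:300,180:350],(680,560)))
todo(.4398,.279,.043)
E
```

```text
time_s: 1.82
tool_pos: [0.4399, 0.2778, 0.0437]
tool_rot: [179.9, 0.0, 131.4]
force: [-0.8, -1.0, 0.0]
grip_width: 0.0601
grasp_force: 0.0
pos [0.4399 0.2777 0.0438] rot [1.7987e+02 2.0000e-02 1.3138e+02] units [0.02  0.016 0.015] F [ 0.69 -0.41  0.03] w 0.0599 g 0.0 t 1.875
```

View pics/pre.png

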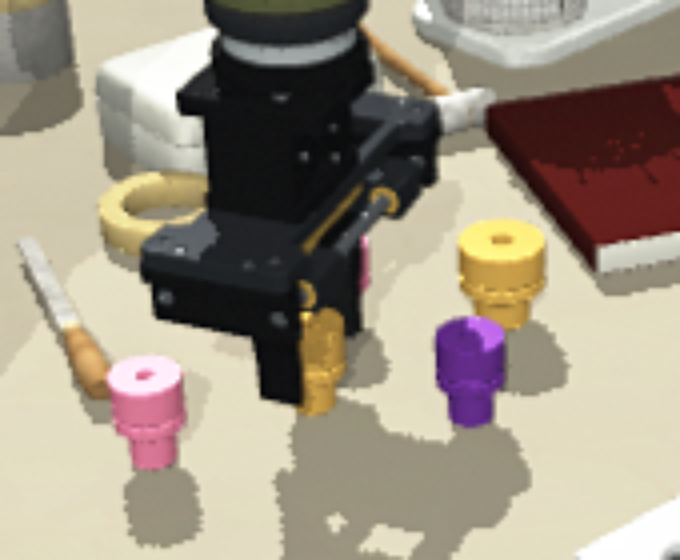

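The bushing stands between the two fingers, at about (320,360) in the crop, with both fingertips clear of the neighbours. Closing at about 30 N.

```bash
python3 -m pendant '[{"tx":0,"ty":0,"tz":0,"spin":0,"claw":1},{"tx":0,"ty":0,"tz":0,"spin":0,"claw":1},{"tx":0,"ty":0,"tz":0,"spin":0,"claw":1},{"tx":0,"ty":0,"tz":0,"spin":0,"claw":1},{"tx":0,"ty":0,"tz":0,"spin":0,"claw":1},{"tx":0,"ty":0,"tz":0,"spin":0,"claw":1}]' 35; python3 -m pendant '[{"tx":0,"ty":0,"tz":-0.4,"spin":0,"claw":1},{"tx":0,"ty":0,"tz":-0.8,"spin":0,"claw":1},{"tx":0,"ty":0,"tz":-0.8,"spin":0,"claw":1},{"tx":0,"ty":0,"tz":0,"spin":0,"claw":1},{"tx":0,"ty":0,"tz":0,"spin":0,"claw":1}]';python3 - <<'E'
from h import *
todo(.5012,.0145,.13)
E
```

```text
time_s: 2.62
tool_pos: [0.4395, 0.2773, 0.0429]
tool_rot: [179.9, 0.0, 131.4]
force: [0.3, 0.9, 2.3]
grip_width: 0.0354
grasp_force: 34.9
time_s: 3.25
tool_pos: [0.4381, 0.2763, 0.1413]
tool_rot: [-179.9, -0.0, 131.4]
force: [0.6, -0.2, -1.6]
grip_width: 0.0352
grasp_force: 34.9
pos [0.4381 0.2763 0.1413] rot [-1.7986e+02 -1.0000e-02  1.3137e+02] units [-4.764 -2.512  0.232] F [ 0.56 -0.23 -1.57] w 0.0352 g 34.93 t 3.25
```

```bash
python3 -m pendant '[{"tx":-0.79,"ty":-0.42,"tz":0,"spin":0,"claw":1},{"tx":-0.79,"ty":-0.42,"tz":0,"spin":0,"claw":1},{"tx":-0.79,"ty":-0.42,"tz":0,"spin":0,"claw":1},{"tx":-0.79,"ty":-0.42,"tz":0,"spin":0,"claw":1},{"tx":-0.79,"ty":-0.42,"tz":0,"spin":0,"claw":1},{"tx":-0.79,"ty":-0.42,"tz":0,"spin":0,"claw":1},{"tx":0,"ty":0,"tz":0.4,"spin":0,"claw":1},{"tx":0,"ty":0,"tz":0.1,"spin":0,"claw":1},{"tx":0,"ty":0,"tz":0,"spin":0,"claw":1},{"tx":0,"ty":0,"tz":0,"spin":0,"claw":1}]'; python3 - <<'E'
from h import *
im=cams.read_camera("side")[:,:,::-1]; t=cams.read_camera("top")[:,:,::-1]
cv2.imwrite("pics/over.png",np.hstack([cv2.resize(im[220:370,280:430],(400,400),interpolation=2),cv2.resize(t[220:320,320:420],(400,400),interpolation=2)]))
todo(.5012,.0145,.105)
E
```

```text
time_s: 4.5
tool_pos: [0.5011, 0.0166, 0.1178]
tool_rot: [180.0, 0.0, 131.5]
force: [0.5, 1.4, -1.6]
grip_width: 0.0351
grasp_force: 34.9
pos [0.5014 0.0164 0.118 ] rot [1.7996e+02 3.0000e-02 1.3143e+02] units [-0.025 -0.028  0.261] F [-0.4  -0.53 -2.06] w 0.0351 g 34.93 t 4.6
```

View pics/over.png

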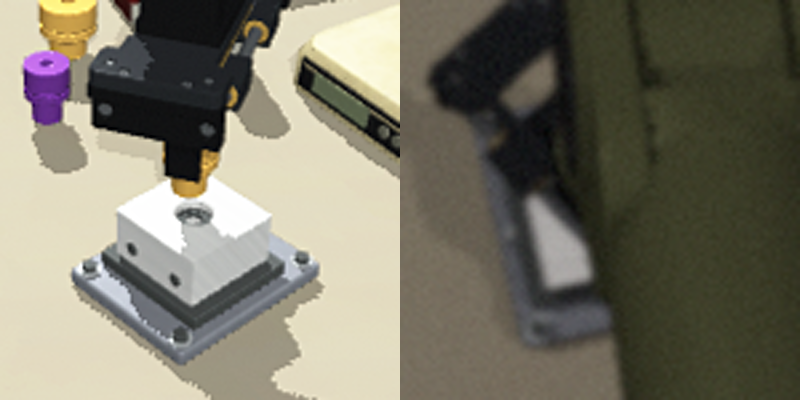

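The side view shows the shank's foot about 17 mm above the face, over the bore. The shank is near (351,291) and the bore near (353,300) in full-picture pixels. I'll measure the foot-to-bore offset in this same view.

```bash
python3 - <<'E'
from h import *
im=cams.read_camera("side")[:,:,::-1].copy();hsv=cv2.cvtColor(im,cv2.COLOR_BGR2HSV)
m=cv2.inRange(hsv,(8,90,50),(30,255,255))[270:310,335:370]
for r in range(40):
    q=np.where(m[r])[0]
    if len(q):print(270+r,335+q.min(),335+q.max(),end=" | ")
c=cams.camera_info("side")
def ext(P,r):
    a=np.linspace(0,2*np.pi,60);X=np.c_[P[0]+r*np.cos(a),P[1]+r*np.sin(a),np.full(60,P[2])]
    p=cv2.projectPoints(X,c["rvec"],c["tvec"],np.array([[c["fx"],0,c["cx"]],[0,c["fy"],c["cy"]],[0,0,1]]),None)[0][:,0];return p.min(0).round(1),p.max(0).round(1)
print("\nfoot ellipse expected at TCP",ext((.5014,.0164,.0751),.011),"bore",ext((.5012,.0145,.058),.0125))
g=im[292:310,342:364,1];print(g)
E
```

```text
273 341 341 | 274 341 341 | 275 341 341 | 276 341 358 | 277 341 361 | 278 341 361 | 279 341 361 | 280 341 361 | 281 341 361 | 282 355 361 | 283 355 359 | 284 355 358 | 285 355 358 | 286 344 357 | 287 345 357 | 288 345 357 | 289 345 357 | 290 345 356 | 291 345 356 | 292 346 355 | 293 348 354 | 
foot ellipse expected at TCP (array([345.7, 286.7]), array([358.7, 294.6])) bore (array([345. , 294.7]), array([359.6, 303.8]))
[[255 255 255 233 157 133 142 150 156 157 154 153 145 149 222 255 255 254
  254 254 254 254]
 [254 255 255 255 252 232 179 186 153 151 150 168 218 236 255 255 254 254
  253 253 254 254]
 [254 254 255 255 255 255 255 255 212 169 219 254 255 255 255 255 254 254
  253 253 253 254]
 [254 254 254 255 255 252 243 241 231 231 234 237 238 240 245 254 255 254
  254 253 253 253]
 [254 254 255 255 252 234 216 206 209 213 214 210 198 172 209 233 247 255
  255 254 253 253]
 [254 255 255 250 220 196 202 205 201 187 213 212 208 193 191 190 221 245
  253 254 254 254]
 [254 255 255 232 184 177 147 144  99  92 105 105 108 135 174 178 176 216
  248 255 254 254]
 [254 255 255 206 161 127 
[... 297 characters left out ...]
6 199 183 109 107 122 139 235
  255 255 254 254]
 [254 254 255 255 255 255 142 145 177 192 198 166 163 128 117 124 159 235
  255 255 254 254]
 [254 254 254 255 255 255 188 189 179 177 171 162 156 153 172 190 191 204
  242 255 255 254]
 [254 254 254 254 255 255 195 198 196 197 196 195 194 193 193 197 196 194
  202 241 255 255]
 [254 254 254 254 255 255 193 198 198 199 200 201 200 200 198 194 194 194
  193 200 240 255]
 [254 254 254 254 255 255 191 196 198 199 198 199 199 201 200 197 195 193
  195 192 230 255]
 [254 254 254 254 254 255 254 191 197 197 198 198 197 199 199 199 197 197
  192 193 201 228]
 [255 254 254 254 254 255 255 255 194 198 198 199 197 196 198 198 199 198
  196 195 193 193]]
```

```bash
python3 - <<'E'
from h import *
f=ray("side",(351.0,290.1),.0751)[0];b=ray("side",(352.4,299.6),.058)[0]
print("foot",f.round(4),"bore",b.round(4),"move",(b-f).round(4))
o=env.get_obs()["tool_pos"];print(o)
todo(o[0]+b[0]-f[0],o[1]+b[1]-f[1],.1025)
E
```

```text
foot [0.5004 0.0187 0.0751] bore [0.5008 0.0136 0.058 ] move [ 0.0004 -0.0051 -0.0171]
[0.50140745 0.01625638 0.11808856]
pos [0.5014 0.0163 0.1181] rot [1.7995e+02 3.0000e-02 1.3141e+02] units [-0.082 -0.062  0.312] F [ 0.17 -0.21 -1.06] w 0.0351 g 34.93 t 4.65
```

```bash
python3 -m pendant '[{"tx":-0.08,"ty":-0.06,"tz":0.1,"spin":0,"claw":1},{"tx":0,"ty":0,"tz":0.1,"spin":0,"claw":1},{"tx":0,"ty":0,"tz":0.1,"spin":0,"claw":1},{"tx":0,"ty":0,"tz":0,"spin":0,"claw":1},{"tx":0,"ty":0,"tz":0,"spin":0,"claw":1},{"tx":0,"ty":0,"tz":0,"spin":0,"claw":1}]'; python3 -m pendant '[{"tx":0,"ty":0,"tz":0.02,"spin":0,"claw":1},{"tx":0,"ty":0,"tz":0.02,"spin":0,"claw":1},{"tx":0,"ty":0,"tz":0,"spin":0,"claw":1}]'
```

```text
time_s: 5.4
tool_pos: [0.5017, 0.0109, 0.1028]
tool_rot: [180.0, 0.0, 131.4]
force: [-0.2, -0.2, -1.7]
grip_width: 0.0355
grasp_force: 34.9
time_s: 5.78
tool_pos: [0.5016, 0.0109, 0.1008]
tool_rot: [180.0, 0.0, 131.4]
force: [-0.3, -0.1, 0.0]
grip_width: 0.0351
grasp_force: 34.9
```

```bash
python3 -m pendant '[{"tx":0,"ty":0,"tz":0.01,"spin":0,"claw":1},{"tx":0,"ty":0,"tz":0,"spin":0,"claw":1}]' ; python3 -m pendant '[{"tx":0,"ty":0,"tz":0.01,"spin":0,"claw":1},{"tx":0,"ty":0,"tz":0,"spin":0,"claw":1}]'
```

```text
time_s: 6.02
tool_pos: [0.5017, 0.0108, 0.1006]
tool_rot: [180.0, 0.0, 131.4]
force: [-0.7, 0.2, 4.1]
grip_width: 0.035
grasp_force: 34.9
time_s: 6.28
tool_pos: [0.5021, 0.0112, 0.0996]
tool_rot: [179.9, 0.0, 131.4]
force: [1.1, 1.4, -0.5]
grip_width: 0.0354
grasp_force: 34.9
```

It touched at about 4 N, then dropped 1 mm with a small sideways shift and the force vanished. The chamfer is probably entering the bore.

```bash
python3 -m pendant '[{"tx":0,"ty":0,"tz":0.01,"spin":0,"claw":1},{"tx":0,"ty":0,"tz":0,"spin":0,"claw":1}]' ; python3 -m pendant '[{"tx":0,"ty":0,"tz":0.01,"spin":0,"claw":1},{"tx":0,"ty":0,"tz":0,"spin":0,"claw":1}]'; python3 -m pendant '[{"tx":0,"ty":0,"tz":0.01,"spin":0,"claw":1},{"tx":0,"ty":0,"tz":0,"spin":0,"claw":1}]'
```

```text
time_s: 6.52
tool_pos: [0.502, 0.0113, 0.099]
tool_rot: [179.9, 0.0, 131.4]
force: [1.9, 1.8, -1.0]
grip_width: 0.0349
grasp_force: 35.0
time_s: 6.78
tool_pos: [0.502, 0.0112, 0.0987]
tool_rot: [179.9, 0.0, 131.4]
force: [2.7, 1.8, -1.4]
grip_width: 0.0352
grasp_force: 35.0
time_s: 7.02
tool_pos: [0.502, 0.0112, 0.0983]
tool_rot: [179.9, 0.0, 131.4]
force: [4.0, 2.8, -0.1]
grip_width: 0.0351
grasp_force: 35.0
```

It is in. The side force of about 5 N acts along +tool y, so I'll give way 0.5 mm that way and go on down.

```bash
python3 -m pendant '[{"tx":0,"ty":0.012,"tz":0,"spin":0,"claw":1},{"tx":0,"ty":0,"tz":0.02,"spin":0,"claw":1},{"tx":0,"ty":0,"tz":0,"spin":0,"claw":1}]' ; python3 -m pendant '[{"tx":0,"ty":0,"tz":0.02,"spin":0,"claw":1},{"tx":0,"ty":0,"tz":0,"spin":0,"claw":1}]'; python3 -m pendant '[{"tx":0,"ty":0,"tz":0.02,"spin":0,"claw":1},{"tx":0,"ty":0,"tz":0,"spin":0,"claw":1}]'
```

```text
time_s: 7.4
tool_pos: [0.502, 0.0113, 0.097]
tool_rot: [180.0, 0.0, 131.4]
force: [3.9, 2.5, -0.1]
grip_width: 0.035
grasp_force: 35.0
time_s: 7.65
tool_pos: [0.5021, 0.0113, 0.096]
tool_rot: [180.0, 0.0, 131.4]
force: [4.6, 1.8, -1.0]
grip_width: 0.0352
grasp_force: 35.0
time_s: 7.9
tool_pos: [0.5021, 0.0113, 0.0952]
tool_rot: [180.0, 0.0, 131.4]
force: [2.0, 2.0, 1.3]
grip_width: 0.0354
grasp_force: 35.0
```

```bash
python3 -m pendant '[{"tx":0,"ty":0.008,"tz":0.02,"spin":0,"claw":1},{"tx":0,"ty":0,"tz":0,"spin":0,"claw":1}]' ; python3 -m pendant '[{"tx":0,"ty":0,"tz":0.02,"spin":0,"claw":1},{"tx":0,"ty":0,"tz":0,"spin":0,"claw":1}]'; python3 -m pendant '[{"tx":0,"ty":0,"tz":0.02,"spin":0,"claw":1},{"tx":0,"ty":0,"tz":0,"spin":0,"claw":1}]'; python3 -m pendant '[{"tx":0,"ty":0,"tz":0.02,"spin":0,"claw":1},{"tx":0,"ty":0,"tz":0,"spin":0,"claw":1}]'
```

```text
time_s: 8.15
tool_pos: [0.5023, 0.0113, 0.0949]
tool_rot: [-180.0, 0.0, 131.4]
force: [1.2, 1.0, 7.4]
grip_width: 0.0348
grasp_force: 34.9
time_s: 8.4
tool_pos: [0.5023, 0.0112, 0.0941]
tool_rot: [-180.0, 0.0, 131.4]
force: [-0.1, 3.0, 8.3]
grip_width: 0.0351
grasp_force: 34.9
time_s: 8.65
tool_pos: [0.5023, 0.0113, 0.0931]
tool_rot: [-180.0, 0.0, 131.4]
force: [0.8, 1.8, 8.3]
grip_width: 0.0349
grasp_force: 34.9
time_s: 8.9
tool_pos: [0.5023, 0.0113, 0.0922]
tool_rot: [-180.0, 0.0, 131.4]
force: [0.3, 2.1, 8.9]
grip_width: 0.0351
grasp_force: 34.9
```

Collar engaged, with a steady 8–9 N. Pushing on.

```bash
python3 -m pendant '[{"tx":0,"ty":0,"tz":0.02,"spin":0,"claw":1},{"tx":0,"ty":0,"tz":0.02,"spin":0,"claw":1},{"tx":0,"ty":0,"tz":0.02,"spin":0,"claw":1},{"tx":0,"ty":0,"tz":0.02,"spin":0,"claw":1},{"tx":0,"ty":0,"tz":0,"spin":0,"claw":1}]' ; python3 -m pendant '[{"tx":0,"ty":0,"tz":0.02,"spin":0,"claw":1},{"tx":0,"ty":0,"tz":0.02,"spin":0,"claw":1},{"tx":0,"ty":0,"tz":0.02,"spin":0,"claw":1},{"tx":0,"ty":0,"tz":0.02,"spin":0,"claw":1},{"tx":0,"ty":0,"tz":0,"spin":0,"claw":1}]'
```

```text
time_s: 9.52
tool_pos: [0.5023, 0.0113, 0.0882]
tool_rot: [180.0, 0.0, 131.4]
force: [-0.5, 1.8, 9.7]
grip_width: 0.0355
grasp_force: 34.9
time_s: 10.15
tool_pos: [0.5024, 0.0113, 0.0843]
tool_rot: [180.0, 0.0, 131.4]
force: [-0.7, 2.3, 9.2]
grip_width: 0.0353
grasp_force: 34.9
```

```bash
python3 -m pendant '[{"tx":0,"ty":0,"tz":0.02,"spin":0,"claw":1},{"tx":0,"ty":0,"tz":0.02,"spin":0,"claw":1},{"tx":0,"ty":0,"tz":0,"spin":0,"claw":1}]' ; python3 -m pendant '[{"tx":0,"ty":0,"tz":0.01,"spin":0,"claw":1},{"tx":0,"ty":0,"tz":0,"spin":0,"claw":1}]'
```

```text
time_s: 10.52
tool_pos: [0.5024, 0.0114, 0.0823]
tool_rot: [180.0, 0.0, 131.4]
force: [0.6, 1.8, 9.2]
grip_width: 0.0353
grasp_force: 34.9
time_s: 10.78
tool_pos: [0.5024, 0.0113, 0.0819]
tool_rot: [180.0, 0.0, 131.4]
force: [0.7, 1.7, 9.6]
grip_width: 0.0354
grasp_force: 34.9
```

```bash
for i in 1; do python3 -m pendant '[{"tx":0,"ty":0,"tz":0.01,"spin":0,"claw":1},{"tx":0,"ty":0,"tz":0.01,"spin":0,"claw":1},{"tx":0,"ty":0,"tz":0,"spin":0,"claw":1}]'; done; python3 -m pendant '[{"tx":0,"ty":0,"tz":0.01,"spin":0,"claw":1},{"tx":0,"ty":0,"tz":0,"spin":0,"claw":1}]'
```

```text
time_s: 11.15
tool_pos: [0.5024, 0.0113, 0.0809]
tool_rot: [180.0, 0.0, 131.4]
force: [0.8, 1.9, 10.1]
grip_width: 0.0356
grasp_force: 34.9
time_s: 11.4
tool_pos: [0.5024, 0.0114, 0.0804]
tool_rot: [180.0, 0.0, 131.4]
force: [0.4, 3.3, 10.3]
grip_width: 0.0354
grasp_force: 34.9
```

```bash
python3 -m pendant '[{"tx":0,"ty":0,"tz":0.01,"spin":0,"claw":1},{"tx":0,"ty":0,"tz":0,"spin":0,"claw":1}]'
```

```text
time_s: 11.65
tool_pos: [0.5024, 0.0114, 0.0799]
tool_rot: [180.0, 0.0, 131.4]
force: [1.1, 2.2, 10.2]
grip_width: 0.0352
grasp_force: 34.9
```

```bash
python3 -m pendant '[{"tx":0,"ty":0,"tz":0.01,"spin":0,"claw":1},{"tx":0,"ty":0,"tz":0,"spin":0,"claw":1}]'
```

```text
time_s: 11.9
tool_pos: [0.5025, 0.0113, 0.0794]
tool_rot: [180.0, 0.0, 131.4]
force: [1.2, 1.8, 8.9]
grip_width: 0.0354
grasp_force: 34.9
```

```bash
python3 -m pendant '[{"tx":0,"ty":0,"tz":0.008,"spin":0,"claw":1},{"tx":0,"ty":0,"tz":0,"spin":0,"claw":1}]'
```

```text
time_s: 12.15
tool_pos: [0.5024, 0.0114, 0.079]
tool_rot: [180.0, 0.0, 131.4]
force: [-0.2, 1.5, 10.4]
grip_width: 0.0355
grasp_force: 34.9
```

```bash
python3 -m pendant '[{"tx":0,"ty":0,"tz":0.008,"spin":0,"claw":1},{"tx":0,"ty":0,"tz":0,"spin":0,"claw":1}]'
```

```text
time_s: 12.4
tool_pos: [0.5025, 0.0114, 0.0789]
tool_rot: [180.0, 0.0, 131.4]
force: [-1.4, 2.1, 11.1]
grip_width: 0.0355
grasp_force: 34.9
```

```bash
python3 -m pendant '[{"tx":0,"ty":0,"tz":0.006,"spin":0,"claw":1},{"tx":0,"ty":0,"tz":0,"spin":0,"claw":1}]'
```

```text
time_s: 12.65
tool_pos: [0.5025, 0.0114, 0.0789]
tool_rot: [180.0, 0.0, 131.4]
force: [-0.6, 2.2, 14.0]
grip_width: 0.0351
grasp_force: 34.9
```

It stopped at 0.0789, the predicted shoulder height, and the force rose to 14 N: seated. Releasing and backing off.

```bash
python3 -m pendant '[{"tx":0,"ty":0,"tz":0,"spin":0,"claw":0.3},{"tx":0,"ty":0,"tz":0,"spin":0,"claw":0.3},{"tx":0,"ty":0,"tz":0,"spin":0,"claw":0.3},{"tx":0,"ty":0,"tz":0,"spin":0,"claw":0.3}]' ; python3 -m pendant '[{"tx":0,"ty":0,"tz":-0.2,"spin":0,"claw":0.3},{"tx":0,"ty":0,"tz":-0.7,"spin":0,"claw":0.3},{"tx":0,"ty":0,"tz":-1,"spin":0,"claw":0.3},{"tx":0.7,"ty":0.7,"tz":-0.6,"spin":0,"claw":0.3},{"tx":0.8,"ty":0.8,"tz":0,"spin":0,"claw":0.3},{"tx":0.8,"ty":0.8,"tz":0,"spin":0,"claw":0.3},{"tx":0.8,"ty":0.8,"tz":0,"spin":0,"claw":0.3},{"tx":0,"ty":0,"tz":0,"spin":0,"claw":0.3},{"tx":0,"ty":0,"tz":0,"spin":0,"claw":0.3}]'; python3 - <<'E'
from h import *
im=cams.read_camera("side")[:,:,::-1]; t=cams.read_camera("top")[:,:,::-1]
cv2.imwrite("pics/end.png",np.hstack([cv2.resize(im[220:370,280:430],(400,400),interpolation=2),cv2.resize(t[170:330,240:440],(400,400),interpolation=2)]))
todo(.5,0,.2)
E
```

```text
time_s: 13.15
tool_pos: [0.5016, 0.0112, 0.0764]
tool_rot: [-179.9, -0.0, 131.4]
force: [-0.1, 0.1, -0.2]
grip_width: 0.0595
grasp_force: 0.0
time_s: 14.28
tool_pos: [0.5162, 0.2296, 0.2022]
tool_rot: [-180.0, 0.1, 131.4]
force: [0.2, -1.0, -0.7]
grip_width: 0.061
grasp_force: 0.0
pos [0.5166 0.2284 0.2023] rot [-1.7999e+02  5.0000e-02  1.3123e+02] units [-3.218 -3.26   0.048] F [-0.13 -0.37 -0.3 ] w 0.061 g 0.0 t 14.375
```

View pics/end.png

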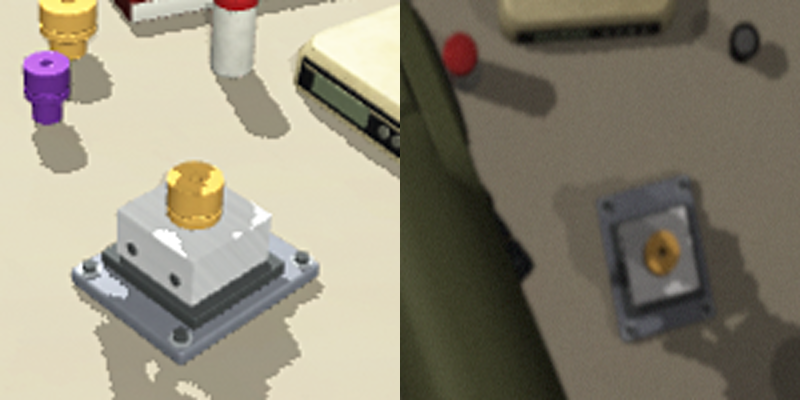

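The side view shows the head standing upright with its shoulder on the block face, crop (195,225), and no gap. The top view shows it centred on the block, crop (661,252). The bottle and loupe are where they were and the gripper is clear. The stop at TCP 0.0789 m puts the origin 36 mm above the counter, which matches the required seat height. Handing in.

```bash
python3 -c "
from cell import env
print(env.sign_off())"
```

```text
the job is handed in; nothing more can be done
None
```

The slim bushing is seated in the bore with its shoulder flush on the block's top face and released; the highest force I read while pressing was 14 N, and I handed the job in at about 14 s (no verdict was returned).

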